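# Ceramic ring and half-turned bayonet cap on a braze fixture

### The job

Slide the thick white ceramic ring over the copper post of the braze fixture, down onto its sprung seat, and let go of it. Then lower the steel bayonet cap over it with its slots over the two pins, press it fully down onto the foot and twist it clockwise (seen from above) to the halfway mark, the purge position, never as far as the lock click. Finish still holding the cap there, fully down; leave the other parts on the bench where they are.

Things in the scene. Friction and masses are not known exactly. Their poses are not given: they have to be found in the camera images.
- fixture: Fixed braze fixture, axis vertical; origin on its axis at the table, z up, x along its two steel pins. Dark round foot 120 mm across, 8 mm thick; dark boss 52 mm across up to 34 mm; two pins stick out of the boss along +x and -x to 36 mm from the axis, 10 mm wide, at heights 20 to 26 mm. Flush marks on the foot, on both sides: dot at the pins (entry), one dash at halfway, double dash at the lock.
- post_top (a point): Top centre of the fixture's upright copper post, on the fixture's axis, 66 mm above the table. The post is 16 mm across, its tip tapered to 10 mm over the last 4 mm. It stands out 23 mm above the free sprung seat.
- half_mark: Halfway mark (single dash, 42 to 58 mm from the axis) on the foot. Origin on the fixture's axis at the foot's upper face, 8 mm over the table; x runs along the mark, 40 degrees clockwise (seen from above) of the pins. The cap's bar must end along this line, either way round.
- lock_mark: Lock mark (double dash), 80 degrees clockwise of the pins; origin as for the half mark, x along the mark. The cap clicks up into its lock when its bar comes near this line.
- seat (a joint): Sprung copper seat around the post, 44 mm across, its top 43 mm above the table when free. Value: how far it is pushed down, m: 0 free (also with the ring alone on it), 0.007 with the ring on it and the cap fully down. The spring pushes up with 3.6 N when free, 8 N with the cap down.
- ring_c (a point): Centre (half-way up) of the loose thick white ceramic ring, standing on its end: 38 mm across, bore 20 mm, 20 mm high, 60 g; z along its axis. On the free seat this point is 53 mm above the table. (The other white ring on the bench is a thin flat washer.)
- ring: The same ceramic ring; origin at the centre of its lower end, 10 mm below ring_c.
- cap_c (a point): Loose steel bayonet cap, standing open end down, 180 to 260 g: round, 74 mm across, 94 mm high in all; on top a grip bar 66 mm long (along x), 16 mm thick (along y), between 66 and 94 mm above the skirt's lower edge. Point: on its axis, half-way up (47 mm above the lower edge). x along the bar, z up; a half turn about z makes no difference.
- cap: The same cap; origin at the centre of the skirt's lower edge. Skirt bore 57 mm; two entry slots 18 mm wide in its lower edge, below the bar's ends, let the pins in. It turns only clockwise, about 85 degrees, with the skirt within 4 mm of the foot. Ceiling (48 mm up, with a pocket for the post) presses on the ring. Fully down, its edge is on the foot; let go, the spring lifts it 4 mm.
- sleeve_a: Bystander: dark graphite sleeve, 26 mm across, 34 mm high; origin under its centre.
- sleeve_b: Bystander: dark graphite sleeve, 26 mm across, 34 mm high; origin under its centre.
- slug: Bystander: dark solid cylinder, 22 mm across, 40 mm high; origin under its centre.
- jar: Bystander: small clear jar, 52 mm across, 50 mm high; origin under its centre.
- washer: Bystander: flat white ceramic washer, 54 mm across, 6 mm high; origin under its centre.
- bush: Bystander: small copper bush, 22 mm across, 16 mm high; origin under its centre.
- puck: Bystander: black jar lid, 44 mm across, 10 mm high; origin under its centre.
Things that resemble listed ones, but are neither listed nor needed, are in the scene too. Leave any pink look-alike of the ring alone.

How it is judged:
On the way, in this order (a step that is already met when the one before it is completed fails the run):
1. the ring is over the post, down on the sprung seat, and let go (horizontal distance between ring_c and fixture below 0.004 m and angle between ring_c's own z axis and vertical below 0.08 rad and z of ring_c in the frame of fixture below 0.056 m and contact force between the fingers and ring below 0.3 N), for 0.2 s.
2. the cap is lowered over the pins with its slots in line with them (horizontal distance between cap_c and fixture below 0.005 m and z of cap_c in the frame of fixture below 0.0605 m and angle between the x axis of cap_c and the x axis of fixture, either way round below 0.3 rad), for 0.05 s.
At the end, for the whole second after the job is handed in: Cap on the fixture (axis within 5 mm, tilt under 0.06 rad), skirt within 2 mm of the foot, bar within 10 degrees of the half mark, still, held by the gripper; under it the ring upright on the post (within 4 mm of its axis), pressed down with the seat by over 4 mm (horizontal distance between cap_c and fixture below 0.005 m and z of cap_c in the frame of fixture below 0.057 m and angle between cap_c's own z axis and vertical below 0.06 rad and angle between the x axis of cap_c and the x axis of half_mark, either way round below 0.175 rad and contact force between the fingers and cap above 1 N and angular speed of cap below 0.15 rad/s and horizontal distance between ring_c and fixture below 0.004 m and angle between ring_c's own z axis and vertical below 0.08 rad and z of ring_c in the frame of fixture below 0.05 m and value of joint seat above 0.004 m); the arm keeps its last pose, push and grip.
It fails at once if the cap is turned as far as the lock click (within 11 degrees of the lock mark) (horizontal distance between cap_c and fixture below 0.006 m and z of cap_c in the frame of fixture below 0.066 m and angle between the x axis of cap_c and the x axis of lock_mark, either way round below 0.2 rad).
It fails at once if a bystander is pushed more than 30 mm from its place (distance of any of sleeve_a, sleeve_b, slug, jar, washer, bush, puck from where it was at the start of the episode above 0.03 m).
It also fails if it takes over 67 s, if anything falls off the work surface, if the arm or the gripper's body presses on something with over 40 N, if the wrist force passes 120 N, or if a joint passes its speed limit or range.

### The arm

A 6-joint arm with a two-finger parallel gripper is mounted at the origin on the work surface. World frame = base frame: x ahead of the robot, y to its left, z up, the work surface at z = 0. Lengths are in m, angles in rad, forces in N, time in s.
With the tool pointing down it reaches from about 0.275 to 1 m from the base axis. Payload 8.4 kg.
Tool frame: the origin (TCP) lies at the very end of the fingers, on their centre line; the grasp point (between the pads) lies 19 mm behind it (bot.grasp_offset is the distance from the TCP to the grasp point, in m); z points along the fingers, y is the line along which they close (so a half turn about z gives the same grasp; the last joint's range is limited). The gripper opens to 85 mm and grips with 20 to 120 N. Pads are 22 mm wide; open, the fingers measure 114 mm over their backs; the gripper's body (76 mm by 85 mm) begins 54 mm behind the grasp point. The pads swing forward as they close: fully open they stand 13 mm farther back than shut.
Start: joints at [-1.258, 0.353, 1.633, -0, 1.155, -0.002], TCP at [0.194, -0.594, 0.231] pointing down, gripper open.
Joint ranges: [-2.63, 2.63], [-0.92, 2.1], [0.06, 2.66], [-1.3, 4.44], [0, 2.69], [-3.02, 3.02]. Speed limits (rad/s): [2.22, 2.22, 2.79, 3.14, 3.14, 3.14].

### API

Orientations are given as a 3x3 rotation matrix whose columns are the frame's x, y, z axes.
In Python, from station import bot, kin, cams, sensors gives the robot as it stands. The module is installed in compiled form; this text tells all that it offers. Calls block until the motion is done:
- bot.reach(position, orientation): joint-space move of the TCP to a pose.
- bot.line_to(position, ori=None, max_speed=0.15, guard=None): straight line of the TCP; ori=None keeps the orientation; max_speed is the mean speed in m/s. With guard (N) it stops when the force on the tool has changed by that much, and returns True; else False.
- bot.goto_joints(angles): joint-space move.
- bot.move_gripper(opening, strength=None): finger opening in m; strength is the grip in N (None keeps the last); returns when the fingers have stopped.
- bot.dwell(seconds).
- kin.inverse_kinematics(position, orientation): joint angles nearest the present ones, or None.
- cams.read_camera(name): name is "side" or "top" or "wrist"; returns the picture (480x640x3 uint8, red, green, blue); there is no depth.
- cams.camera_params(name): a dict with "fx", "fy", "cx", "cy" (pixels), "dist_coeffs" ([k1, k2, p1, p2, k3] as OpenCV has them; the pictures are not rectified), "rvec" (rotation vector, rad) and "tvec" (3), from world to camera coordinates, as OpenCV has them. Camera axes: x right, y down, z forward; pixel columns grow to the right and rows downward; lengths in m; the calibration is good to about 2 mm. A picture is of the moment at which its call begins: read the wrist's pose just before it. camera_params takes no time and is no camera call; for the wrist camera it gives the pose at the moment of the call.
A pose or a line that the arm cannot do raises bot.PlanningError and nothing moves.
- bot.job_done(): hands the job in; it is judged then, once.
Readings, each from a call of its own:
- sensors.read_time(): time.
- sensors.read_joint_pos(): joint angles.
- sensors.read_dq(): joint speeds.
- sensors.read_effort(): joint torques, N m.
- sensors.read_tcp_pos(): TCP position.
- sensors.read_eef_rot(): TCP orientation.
- sensors.read_force(): force on the tool from outside, world axes, zero at the start.
- sensors.read_ft_torque(): the same for the moment, N m.
- sensors.read_opening(): finger opening in m.
- sensors.read_gripper_force(): force on a finger pad.
Only numpy, scipy, OpenCV 4.12 (cv2) and the standard library are available. Lean on these libraries where they do the work, as an engineer would, in place of code of your own. Each camera call takes 0.05 s, during which the arm holds its last target. There are 200 camera calls.

## Working session

There is one attempt and no reset: what is moved stays moved. The work goes in short steps, each a Python script; the robot and the scene stay as the last script left them, time stands still between calls to the robot, and variables do not carry over. Pictures are saved under pics/ and viewed, at most 10 in all, crops included, and the job is handed in when it is done.

```bash
mkdir -p pics; cat > h.py <<'E'
import numpy as np, cv2
from station import bot, kin, cams, sensors
def shot(name,fn):
    p=cams.camera_params(name); im=cams.read_camera(name); cv2.imwrite('pics/'+fn,im[:,:,::-1]); np.save('pics/'+fn+'.npy',p,allow_pickle=True); return im,p
def K(p): return np.array([[p['fx'],0,p['cx']],[0,p['fy'],p['cy']],[0,0,1.]])
def ray(p,uv):
    q=cv2.undistortPoints(np.array([[uv]],float),K(p),np.array(p['dist_coeffs'],float)).ravel()
    R=cv2.Rodrigues(np.array(p['rvec'],float))[0]; t=np.array(p['tvec'],float).ravel()
    return -R.T@t, R.T@np.array([q[0],q[1],1.])
def at_z(p,uv,z):
    c,d=ray(p,uv); return c+d*(z-c[2])/d[2]
def proj(p,X):
    return cv2.projectPoints(np.array(X,float).reshape(-1,3),np.array(p['rvec'],float),np.array(p['tvec'],float),K(p),np.array(p['dist_coeffs'],float))[0].reshape(-1,2)
def down(a):  # tool y (closing) axis at angle a in world, z down
    y=np.array([np.cos(a),np.sin(a),0]); z=np.array([0,0,-1.]); return np.column_stack([np.cross(y,z),y,z])
E
python3 - <<'E'
from h import *
for n in('top','side','wrist'):
    im,p=shot(n,n+'0.png'); c,d=ray(p,(320,240)); print(n,c.round(3),d.round(3),p['fx'])
print(sensors.read_time(),sensors.read_eef_rot().round(3),bot.grasp_offset)
E
```

```text
top [ 0.505 -0.049  0.963] [ 0.046 -0.003 -0.999] 453.20372228063786
side [0.313 0.411 0.645] [ 0.304 -0.558 -0.772] 433.78924258560875
wrist [ 0.263 -0.571  0.374] [-0.272 -0.082 -0.959] 349.8308622568691
0.15 [[ 0.951  0.31  -0.   ]
 [ 0.31  -0.951  0.001]
 [-0.    -0.001 -1.   ]] 0.0187
```

View pics/top0.png

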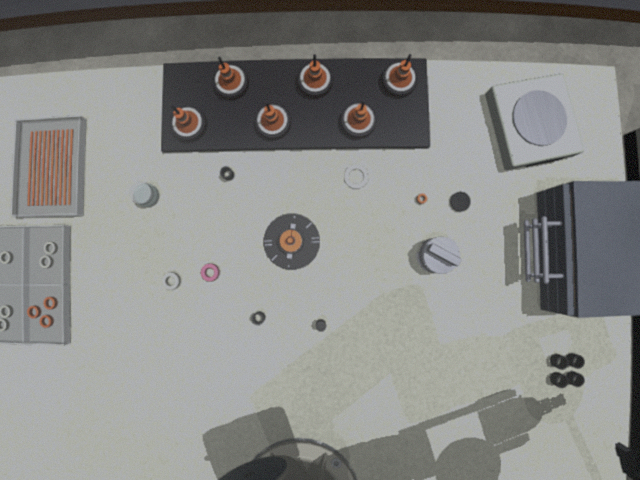

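View pics/side0.png

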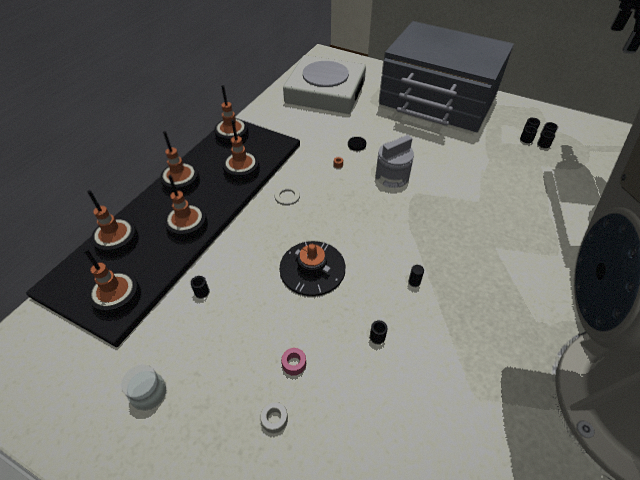

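Top view: fixture at about (291,241), white ring at (172,281), pink decoy at (210,272), cap at (440,254), washer at (356,178). I'll enlarge those next.

```bash
python3 - <<'E'
from h import *
im=cv2.imread('pics/top0.png')
def c(u,v,w,h,s): return cv2.resize(im[v:v+h,u:u+w],None,fx=s,fy=s,interpolation=cv2.INTER_CUBIC)
A=c(258,206,66,66,6) ; B=c(407,221,66,66,6); C=c(150,256,66,33,6)
cv2.imwrite('pics/m.png',np.vstack([np.hstack([A,B]),np.hstack([C,C*0])]))
E
```

```text
(no output)
```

View pics/m.png

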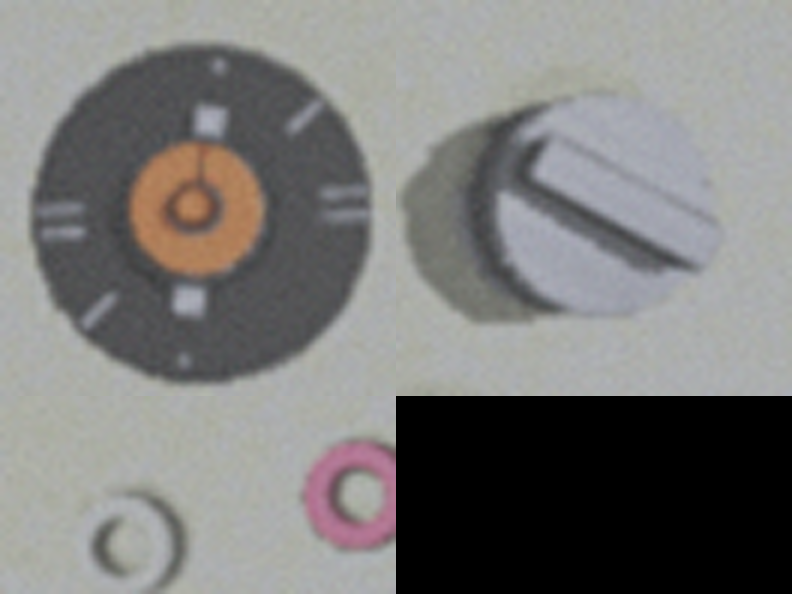

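Crop: fixture dots at about (219,66) and (183,360), so the pins run nearly vertical in the image. The half mark is upper-right to lower-left. The cap bar is tilted, and the ring top sits at around full-image (172,281). Next I'll get coarse positions, then close wrist views of all three.

```bash
python3 - <<'E'
from h import *
p=np.load('pics/top0.png.npy',allow_pickle=True).item()
f=lambda u,v,o:(o[0]+u/6-.5+.08,o[1]+v/6-.5+.08)
d1=at_z(p,f(219,66,(258,206)),.008);d2=at_z(p,f(183,360,(258,206)),.008)
h1=at_z(p,f(306,116,(258,206)),.008);h2=at_z(p,f(99,310,(258,206)),.008)
a=lambda v:np.degrees(np.arctan2(v[1],v[0]))
print('fix',(d1+d2)/2,(h1+h2)/2,a(d1-d2),a(h1-h2))
ring=at_z(p,(171.5,281),.015)
b1=at_z(p,f(540-396,160,(407,221)),.094);b2=at_z(p,f(708-396,245,(407,221)),.094)
print('ring',ring,'cap',(b1+b2)/2,a(b1-b2),np.linalg.norm(b1-b2))
fx=(d1+d2)/2
for n,P,z,yaw in(('cap',(b1+b2)/2,.20,None),('fix',fx,.16,None),('ring',ring,.12,None)):
    # camera looks toward -x tool: shift TCP along tool +x (=+x world) 
    yaw=-np.pi/2
    R=down(yaw); pos=np.array([P[0],P[1],z])+R[:,0]*0.03
    bot.reach(pos,R); im,q=shot('wrist','w_%s.png'%n)
    print(n,sensors.read_time(),sensors.read_joint_pos().round(2),proj(q,P).round(0))
ims=[cv2.resize(cv2.imread('pics/w_%s.png'%n),(400,300),interpolation=cv2.INTER_AREA) for n in('cap','fix','ring')]
cv2.imwrite('pics/w3.png',np.vstack([np.hstack(ims[:2]),np.hstack([ims[2],ims[2]*0])]))
E
```

```text
fix [0.54747693 0.00934821 0.008     ] [0.54737819 0.00879585 0.008     ] -7.5803739761195965 -47.541651333983324
ring [0.4659132  0.26325228 0.015     ] cap [ 0.51387493 -0.29176071  0.094     ] 62.57484856322706 0.0612401725316597
cap 1.9 [-0.5   0.37  1.68 -0.    1.09  1.08] [[322. 276.]]
fix 3.1167 [ 0.01  0.36  1.8  -0.    0.98  1.58] [[321. 257.]]
ring 4.2167 [ 0.48  0.39  1.87 -0.    0.89  2.06] [[321. 278.]]
```

View pics/w3.png

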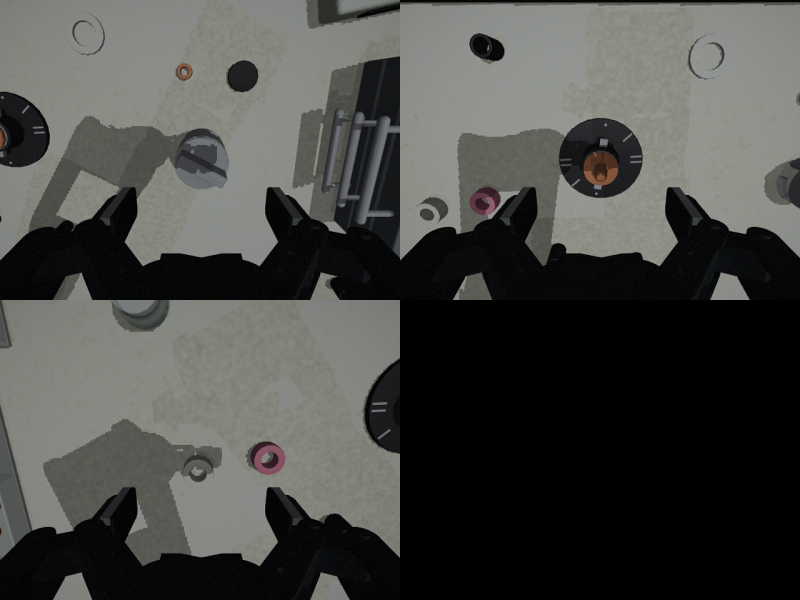

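The wrist views show all three: cap at full-res about (322,252), fixture (322,252), ring (317,268). I'll enlarge each for precise readings.

```bash
python3 - <<'E'
from h import *
def c(n,u,v,w,h,s):
    im=cv2.imread('pics/w_%s.png'%n); return cv2.resize(im[v:v+h,u:u+w],None,fx=s,fy=s,interpolation=cv2.INTER_CUBIC)
A=c('fix',250,182,150,140,4)[:, :600]; B=c('cap',274,200,100,110,2);B=c('cap',275,200,100,140,4)[:, :400]
A=c('fix',250,182,140,150,3);B=c('cap',274,200,93,100,4);C=c('ring',280,240,75,60,5)
o=np.zeros((600,800,3),np.uint8);o[:450,:420]=A;o[:400,425:797]=B[:400,:372];o[-195:,425:]=C[50:245];cv2.imwrite('pics/m2.png',o)
E
```

```text
(no output)
```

View pics/m2.png

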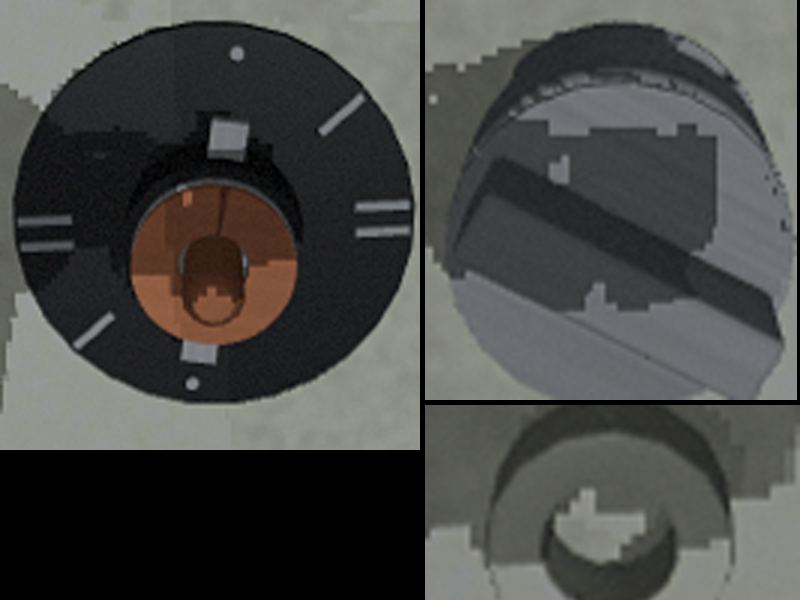

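Fixture dots are at crop (237,53) and (192,383), seat centre about (214,262). The cap's bar top corners are about (490,193), (783,340), (460,268) and (750,400). The ring's top face centre is about (611,556) in the mosaic.

```bash
python3 - <<'E'
from h import *
L=lambda n:np.load('pics/w_%s.png.npy'%n,allow_pickle=True).item()
a=lambda v:np.degrees(np.arctan2(v[1],v[0]))
p=L('fix'); g=lambda u,v,z:at_z(p,(250+(u+.5)/3-.5,182+(v+.5)/3-.5),z)
d1,d2=g(237,53,.008),g(192,383,.008);h1,h2=g(341,114,.008),g(94,331,.008)
print('fix',(d1+d2)/2,(h1+h2)/2,'seat',g(214.5,262,.043),'tip',g(212,303,.066),a(d1-d2),a(h1-h2),np.linalg.norm(d1-d2),np.linalg.norm(h1-h2))
p=L('cap'); g=lambda u,v,z:at_z(p,(274+(u-425+.5)/4-.5,200+(v+.5)/4-.5),z)
A,B,C,D=g(490,193,.094),g(783,340,.094),g(460,268,.094),g(750,400,.094)
print('cap',(A+B+C+D)/4,a(B-A),a(D-C),np.linalg.norm(B-A),np.linalg.norm(D-C),np.linalg.norm(A-C))
p=L('ring'); g=lambda u,v,z:at_z(p,(280+(u-425+.5)/5-.5,240+(v-405+50+.5)/5-.5),z)
print('ring',g(611,556,.02),np.linalg.norm(g(487,556,.02)-g(735,556,.02)),np.linalg.norm(g(545,556,.02)-g(677,556,.02)))
# top-camera check
p=np.load('pics/top0.png.npy',allow_pickle=True).item()
print(at_z(p,(150+(137+.5)/6-.5,256+(539-396+.5)/6-.5),.02))
E
```

```text
fix [0.54775442 0.00980072 0.008     ] [0.54772626 0.00973626 0.008     ] seat [0.54982145 0.00942482 0.043     ] tip [0.54803181 0.01000081 0.066     ] -7.429558672948985 -47.15110538683211 0.10455514382070186 0.10031302975913874
cap [ 0.51487717 -0.2929186   0.094     ] -118.14421101962603 -116.29750301573435 0.06320881135869096 0.0622418157327008 0.016148845432862043
ring [0.46661685 0.26676769 0.02      ] 0.037219298346730774 0.019810326681159198
[0.46942985 0.25961388 0.02      ]
```

```bash
cat >> h.py <<'E'
FX=np.array([0.5479,0.0098]); PIN=np.radians(-7.3)
E
python3 - <<'E'
from h import *
r=np.array([.4667,.2655]); rd=np.radians
def st(s): print(s,round(sensors.read_time(),2),sensors.read_tcp_pos().round(4),sensors.read_force().round(1),round(sensors.read_opening(),4),sensors.read_gripper_force(),flush=True)
bot.move_gripper(.062,20)
bot.reach([*r,.08],down(rd(-90))); bot.line_to([*r,.003],max_speed=.12); 
bot.move_gripper(.03,20); st('g1')
bot.move_gripper(.060); bot.line_to([*r,.04],max_speed=.15)
bot.reach([*r,.04],down(0)); bot.line_to([*r,.003],max_speed=.12)
bot.move_gripper(.03,25); st('g2')
bot.line_to([*r,.13],max_speed=.2); st('lift')
shot('wrist','held.png'); shot('side','side1.png')
bot.reach([*FX,.13],down(0)); st('above')
im,p=shot('wrist','abv.png')
a=cv2.imread('pics/abv.png')[120:420,120:520]; b=cv2.imread('pics/side1.png')
b=b[240:440,180:380]
cv2.imwrite('pics/m3.png',np.hstack([cv2.resize(a,(500,375)),cv2.resize(b,(300,375))]))
E
```

```text
g1 6.03 [0.4674 0.2659 0.004 ] [-0.  -0.5  5.8] 0.0381 19.463914185762405
g2 8.95 [0.4672 0.2658 0.0039] [-1.6 -0.1  6.2] 0.0376 24.89813581109047
lift 9.73 [0.4661 0.2652 0.1293] [-1.  -0.2 -1.4] 0.0378 25.16116574406624
above 10.88 [0.5476 0.0106 0.1297] [ 0.   0.2 -1.3] 0.0377 25.162023156881332
```

View pics/m3.png

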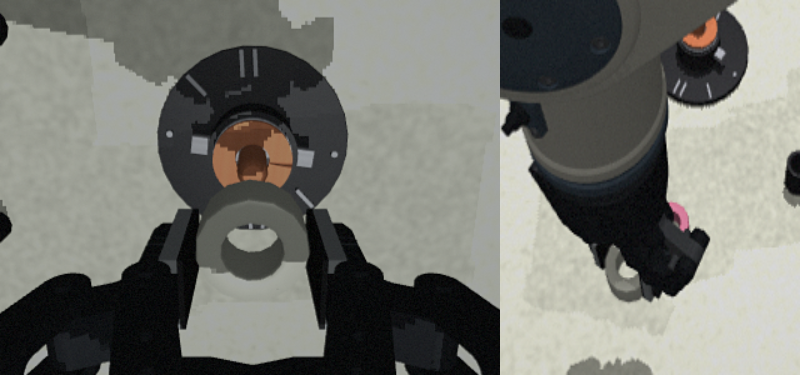

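The ring is held upright between the fingers (crop (240,240)) with the post tip ahead of it. Now lower it.

```bash
python3 - <<'E'
from h import *
def st(s): print(s,round(sensors.read_time(),2),sensors.read_tcp_pos().round(4),sensors.read_force().round(1),sensors.read_ft_torque().round(2),round(sensors.read_opening(),4),flush=True)
t=sensors.read_tcp_pos(); c=np.array([*FX]); c=c+(c-t[:2]) # cancel steady offset
bot.line_to([*c,.08],max_speed=.15); st('80')
print(bot.line_to([*c,.060],max_speed=.06,guard=8)); st('60')
print(bot.line_to([*c,.0465],max_speed=.04,guard=8)); st('46')
shot('wrist','pl.png'); im,_=shot('side','side2.png')
a=cv2.imread('pics/pl.png')[150:450,120:520]; b=cv2.imread('pics/side2.png')[200:320,260:380]
cv2.imwrite('pics/m4.png',np.hstack([cv2.resize(a,(400,300)),cv2.resize(b,(300,300))]))
E
```

```text
80 11.41 [0.5481 0.0094 0.08  ] [0.  0.6 0. ] [ 0.   -0.03 -0.06] 0.0376
False
60 11.89 [0.5479 0.0086 0.0597] [ 0.4 -0.4 -1.5] [-0.02 -0.04 -0.09] 0.0375
False
46 12.38 [0.5483 0.0086 0.0465] [-0.6 -1.2  3.6] [-0.06  0.01  0.02] 0.0376
```

View pics/m4.png

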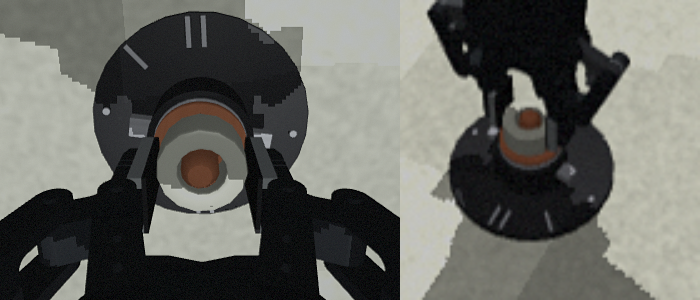

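The ring sits around the post, which is concentric in the bore at (200,168). Contact force with the seat is about 4 N. Release it, check, and approach the cap.

```bash
python3 - <<'E'
from h import *
def st(s): print(s,round(sensors.read_time(),2),sensors.read_tcp_pos().round(4),sensors.read_force().round(1),round(sensors.read_opening(),4),flush=True)
t=sensors.read_tcp_pos()
bot.move_gripper(.056); bot.dwell(.4); st('rel')
bot.line_to([FX[0],t[1]+.001,.12],max_speed=.12)
R=down(np.radians(-27.2)); C=np.array([.5145,-.2924])
bot.reach([FX[0]-.02,FX[1]-.03,.15],down(np.radians(-90))); shot('wrist','ringon.png')
bot.move_gripper(.06); bot.reach([*C,.17],R); bot.dwell(.2); st('abv'); shot('wrist','capabv.png')
p=cams.camera_params('wrist')
a=cv2.imread('pics/ringon.png')[130:430,120:520]; b=cv2.imread('pics/capabv.png')[130:430,120:520]
for s in(-.033,.033):
    P=[C[0]+s*np.cos(np.radians(62.8)),C[1]+s*np.sin(np.radians(62.8)),.094]; print(proj(p,P).round(1)-[120,130])
cv2.imwrite('pics/m5.png',np.hstack([a,b]))
E
```

```text
rel 13.19 [0.5481 0.0086 0.0465] [0.7 0.8 0.3] 0.0559
abv 17.18 [ 0.5147 -0.2918  0.17  ] [ 0.1  0.6 -0.2] 0.0599
[[201.4 168.8]]
[[201.4  73.8]]
```

View pics/m5.png

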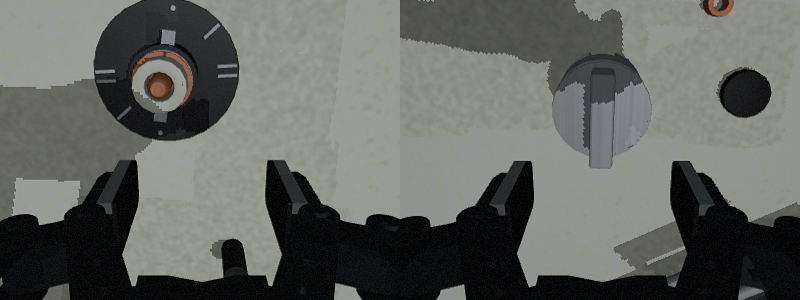

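The ring is on the post, around the tip at (158,87). The cap bar matches the prediction: ends at (200,168) and (201,74), aligned. Now grasp the cap and carry it over.

```bash
python3 - <<'E'
from h import *
def st(s): print(s,round(sensors.read_time(),2),sensors.read_tcp_pos().round(4),sensors.read_force().round(1),sensors.read_ft_torque().round(2),round(sensors.read_opening(),4),flush=True)
C=np.array([.5145,-.2924])
bot.line_to([*C,.10],max_speed=.12); bot.line_to([*C,.072],max_speed=.05,guard=8); st('down')
bot.move_gripper(.008,70); bot.dwell(.2); st('grip')
t=sensors.read_tcp_pos()
bot.line_to([*C,.17],max_speed=.15); st('lift')
bot.reach([*FX,.17],down(np.radians(-97.3))); bot.dwell(.3); st('abv')
shot('wrist','held2.png');shot('side','side3.png');p=cams.camera_params('wrist')
a=cv2.imread('pics/held2.png')[130:430,120:520]; b=cv2.imread('pics/side3.png')[100:330,220:420]
R=sensors.read_eef_rot();T=sensors.read_tcp_pos();print(np.degrees(np.arctan2(R[1,1],R[0,1])),R[:,2].round(3))
bx=np.array([np.cos(PIN),np.sin(PIN),0])
for s in(-.033,.033): print(proj(p,T+s*bx+[0,0,.022])-[120,130])
cv2.imwrite('pics/m6.png',np.hstack([a,cv2.resize(b,(260,300))]))
E
```

```text
down 18.68 [ 0.5145 -0.2924  0.0719] [0.5 0.7 0.4] [0.04 0.   0.03] 0.0599
grip 19.35 [ 0.5147 -0.2926  0.0724] [-0.3 -0.8  5.4] [-0.08  0.16  0.06] 0.0147
lift 20.15 [ 0.5138 -0.292   0.169 ] [-0.2  0.6 -2.9] [-0.04  0.    0.02] 0.0145
abv 22.0 [0.5479 0.0094 0.17  ] [-0.6 -0.3 -1.6] [-0.02 -0.06 -0.01] 0.0144
-97.31725957767445 [ 0. -0. -1.]
[[203.44483014 271.10287992]]
[[203.61621848 121.08163913]]
```

View pics/m6.png

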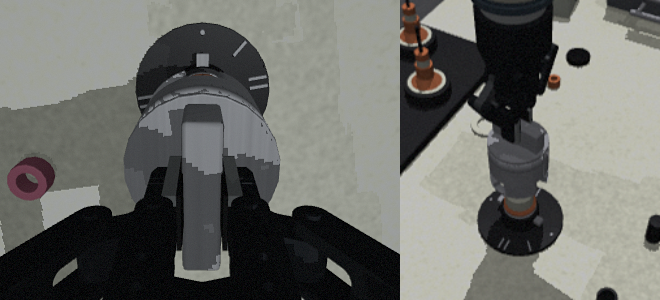

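The held cap's bar ends at (202,270) and (202,121) match the prediction within about 1 px, so it hasn't slipped. Lower it with a guard.

```bash
python3 - <<'E'
from h import *
def st(s): print(s,round(sensors.read_time(),2),sensors.read_tcp_pos().round(4),sensors.read_force().round(1),sensors.read_ft_torque().round(2),round(sensors.read_opening(),4),flush=True)
for z,v,g in((.115,.12,10),(.100,.04,8),(.088,.04,8),(.084,.03,14),(.0802,.03,25)):
    r=bot.line_to([*FX,z],max_speed=v,guard=g); st((z,r))
    if r: break
E
```

```text
(0.115, False) 22.71 [0.5482 0.0098 0.1152] [ 0.2 -0.9 -1.1] [-0.02 -0.07 -0.02] 0.0145
(0.1, False) 23.23 [0.5478 0.0098 0.0998] [ 0.1  0.  -2.4] [-0.03  0.01  0.02] 0.0145
(0.088, False) 23.68 [0.5478 0.0098 0.0878] [ 0.8 -0.6 -2.3] [ 0.01 -0.02 -0.01] 0.0146
(0.084, False) 23.97 [0.5481 0.0098 0.0842] [-0.6 -0.6  2.8] [-0.07  0.11 -0.04] 0.0144
(0.0802, False) 24.24 [0.5481 0.0098 0.0804] [-1.8  0.5  6. ] [-0.05  0.28  0.02] 0.0148
```

```bash
python3 - <<'E'
from h import *
def st(s): 
    R=sensors.read_eef_rot();print(s,round(sensors.read_time(),2),sensors.read_tcp_pos().round(4),round(np.degrees(np.arctan2(R[1,1],R[0,1])),1),sensors.read_force().round(1),sensors.read_ft_torque().round(2),round(sensors.read_opening(),4),flush=True)
z=.0802
while z>.0775:
    z-=.0006; bot.line_to([*FX,z],max_speed=.02); bot.dwell(.15); st(round(z,4))
    if sensors.read_force()[2]>14: break
for d in(8,16,24,32,40):
    bot.reach([*FX,z],down(np.radians(-97.3-d))); st(d)
    if abs(sensors.read_ft_torque()[2])>2.5: break
bot.dwell(.3); st('end')
shot('wrist','fin.png');shot('top','top2.png')
p=cams.camera_params('wrist');T=sensors.read_tcp_pos();R=sensors.read_eef_rot()
for s in(-.033,.033): print(proj(p,T+s*R[:,0]+[0,0,.022])-[120,130])
a=cv2.imread('pics/fin.png')[130:430,120:520]; b=cv2.imread('pics/top2.png')[200:285,250:335]
cv2.imwrite('pics/m7.png',np.hstack([a,cv2.resize(b,(300,300))]))
E
```

```text
0.0796 24.64 [0.5481 0.0098 0.0804] -97.3 [-4.4  0.8 12.7] [-0.08  0.64 -0.02] 0.0147
0.079 25.04 [0.5481 0.0099 0.0803] -97.3 [-6.5 -0.4 19.9] [-0.06  1.1  -0.04] 0.0148
8 25.3 [0.549  0.0098 0.0803] -105.4 [-3.1 -0.4 15.7] [-0.13  0.51 -0.25] 0.0145
16 25.56 [0.5494 0.0098 0.0804] -113.4 [-1.4 -0.4 13.9] [-0.19  0.33 -0.26] 0.0148
24 25.82 [0.5497 0.0097 0.0803] -121.4 [ 0.5 -1.3 13.2] [-0.3   0.22 -0.21] 0.0146
32 26.07 [0.5497 0.0097 0.0804] -129.4 [-0.2 -1.8 12.8] [-0.33  0.18 -0.14] 0.0144
40 26.33 [0.5497 0.0096 0.0804] -137.4 [ 0.4 -1.7 12.4] [-0.37  0.18 -0.13] 0.0149
end 26.63 [0.5497 0.0096 0.0804] -137.3 [-0.2 -0.8 13.8] [-0.33  0.19 -0.2 ] 0.0143
[[203.78230904 269.70179729]]
[[204.04595658 119.33346637]]
```

View pics/m7.png

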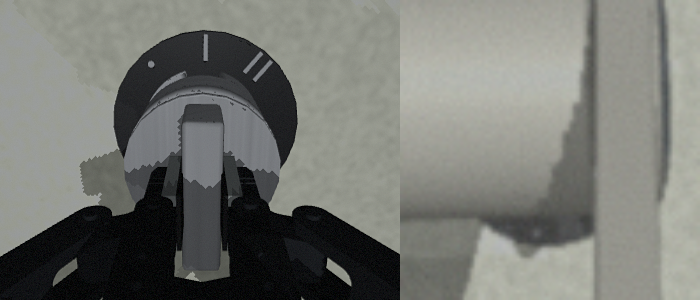

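The bar lines up with the single dash (dash at (205,47), bar at x≈203). The stiff contact at TCP z = 0.0804 matches the skirt resting on the foot. Handing in.

```bash
python3 -c "
from h import *
print(bot.job_done(), sensors.read_force(), sensors.read_time())"
```

```text
the job is handed in; nothing more can be done
the job is handed in; nothing more can be done
```

The job is handed in: the ring is on the sprung seat, and the cap is held fully down and twisted clockwise to the halfway mark, with no bystander contact seen; no verdict came back.

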